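# Take the hexagon cap off a right-or-left-hand pipe nipple

## Robot

A 7-joint arm with a two-finger parallel gripper is mounted at the origin on the work surface. World frame = base frame: x ahead of the robot, y to its left, z up, the work surface at z = 0. Lengths are in m, angles in rad, forces in N, time in s.
With the tool pointing down it reaches from about 0.425 to 0.875 m from the base axis. Payload 4.7 kg.
Tool frame: the origin (TCP) lies midway between the tips of the shut fingers; the grasp point (between the pads) lies 19 mm behind it; z points along the fingers, y is the direction in which the jaws open and shut (so a half turn about z gives the same grasp; the last joint's range is limited). The gripper opens to 85 mm and grips with 20 to 120 N. Pads are 22 mm wide; open, the fingers measure 114 mm over their backs; the gripper's body (76 mm by 85 mm) begins 54 mm behind the grasp point. The pads swing forward as they close: fully open they stand 13 mm farther back than shut.
Start: joints at [-1.161, 0.321, -0.07, 1.45, 0.023, 1.371, -0.057], TCP at [0.251, 0.6, 0.204] pointing down, gripper open.
Joint ranges: [-2.86, 2.86], [-0.3, 2.09], [-1.38, 1.24], [0.06, 2.45], [-1.56, 4.7], [0.09, 2.05], [-2.69, 2.69]. Speed limits (rad/s): [2.57, 2.57, 3.14, 3.14, 3.14, 3.14, 3.14].

## Interface

Orientations are given as a rotation vector (axis times angle).
In Python, from bench import get_state, get_image, sign_off, search_frame, spot_point gives the robot as it stands.
- The arm moves only by the tool apply_moves, never from a script. Its argument "commands" is a list of rows, each a list of 7 numbers: the shift along the tool's x, y, z in units of 50 mm (1.0 is 50 mm), then the turn, a rotation vector about the tool's x, y, z in units of 8 degrees (1.0 is 8 degrees), then the closure, from -1 (fully open) to 1 (shut). In form: [[x, y, z, wx, wy, wz, claw], ...]. A call has 1 to 5 rows; each row shifts and turns the commanded pose from where the row before left it, along the tool's axes as they then stand; what a row does not reach is not made up. A row lasts 1/10 s, in which the tool goes at most 50 mm and 8.59 degrees, less where a joint would pass 70% of its speed; a pose out of reach is approached as far as the arm can. A call is refused whole if a number of a shift passes 1 or a number of a turn 1, either way. A call with a gripper value outside its range is refused whole. The fingers move at their own pace and stop on an object; "newtons" is the grip in N (left out, the last holds). Time passes only in rows, so rows that do not move let the fingers close. It gives the time, the measured TCP pose, the force and the opening at its end, in the units of the state.
- get_state(): the state, without advancing time (a new reading comes with each control period).
- get_image(name): name is "scene" or "top" or "wrist"; returns a dict with "img" (384x512x3 uint8, blue, green, red), "depth" (384x512 float32, m along the optical axis (not along the pixel's ray), 0 where there is no reading), "mtx" (3x3 intrinsics, pixels), "view" (4x4, takes a point from world to camera coordinates). Camera axes: x right, y down, z forward; pixel columns grow to the right and rows downward; lengths in m; the calibration is good to about 2 mm. A picture is of the moment at which its call begins.
- sign_off(): hands the job in, once; it reports no verdict.
Trained networks look in the newest picture that a camera, given by its name, has taken for a name from the list of things; names that differ only in an ending like _2 or _b are one class to them, and where a whole thing is asked for, a point or a joint stands for the part that bears it (a point fixed in the world has none). Each returns a list of dicts, best first, with "score" (0 to 1); they miss things now and then, are a little off and sometimes report something else, mostly with a low value. They report only what shows in the picture. A call takes as long as a camera call.
- search_frame(label, camera): "pixel" ([column, row] in pixels, amid what is visible of it).
- spot_point(label, camera): "pixel" ([column, row] in pixels: a listed point, or the origin of a listed thing).
The state is a dict: "clock": time; "q": joint angles; "joint_velocities": joint speeds; "joint_torque": joint torques, N m; "position": TCP position; "ee_rot": TCP orientation; "wrist_force": force on the tool from outside, world axes, zero at the start; "wrist_torque": the same for the moment, N m; "grip_width": finger opening in m.
Only numpy, scipy, OpenCV 4.12 (cv2) and the standard library are available. Lean on these libraries where they do the work, as an engineer would, in place of code of your own. Each camera call takes 0.05 s, during which the arm holds its last target.

## Task

The hexagon cap standing on the pipe header has to come off so that the next pipe can be joined there. It sits on a right-and-left nipple and nobody knows which end is up, so its thread may be right-handed or left-handed: feel which way the cap turns and which way it comes up dead, unscrew it the way it gives, lift it straight off and finish holding it in the gripper, mouth down, a good 8 cm clear above the pipe end. Leave the loose things on the bench where they lie.

Things in the scene. Friction and masses are not known exactly. Their poses are not given: they have to be found in the camera images.
- header: galvanised pipe header on a wooden board, fixed. Origin on the bench top right under the capped outlet, z up. Pipe run 42 mm (fittings 59 mm), axis 60 mm up, along y from -290 to +141 mm. Capped outlet at the origin: tee rim 59 mm wide ending 103 mm up, then the nipple. Second outlet at y = -140 mm: round 59 mm coupling with a square plug, top 186 mm up, stays on.
- pipe_end (a point): centre of the upper end of the upright nipple under the cap, 162 mm above the bench; nipple 42 mm in outer diameter. Right-hand thread: the cap unscrews anticlockwise seen from above; left-hand: clockwise. Either is equally likely and cannot be seen.
- cap: plain steel hexagon pipe cap, screwed on; 54 mm across flats, 62 over corners, 36 high, about 0.32 kg, closed on top. Origin at the centre of its mouth (lower edge), 134 mm above the bench at the start, z up; top 170 mm up. x points at a corner; flats face 30, 90, 150 ... degrees from x, so fingers can close along its y or any 60 degrees from it.
- cap_corner (a point): corner of the cap at half its height, 31 mm from the axis along the cap's x. Turned the wrong way, the cap comes up dead within 15 degrees. The right way it turns easily (under 0.1 N m), with 2 mm of up-down play and no climb, and is free of the thread about 110 degrees from its start: lift it off anywhere between 120 and 280; it binds again at about 300. Before that it cannot be pulled off.
- elbow: loose galvanised 90 degree elbow, 48 mm thick, arms 45 mm along its x and y from its origin (underside of the bend): leave alone
- locknut: loose flat steel ring, 56 mm across, 9 mm high: leave alone
- wrench: steel spanner 220 mm long lying along its x axis, origin under its middle: leave alone
- compound_tin: tin 72 mm in diameter, 75 mm high, origin at the centre of its foot: leave alone

How it is judged:
On the way, in this order (a step that is already met when the one before it is completed fails the run):
1. the cap has been unscrewed by a good quarter turn while still down on the pipe (distance of cap_corner from where it was at the start of the episode above 0.044 m and z of cap in the frame of pipe_end below -0.018 m), for 0.05 s.
2. the cap is off, clear above the pipe end (z of cap in the frame of pipe_end above 0.02 m), for 0.1 s.
At the end, for the whole second after the job is handed in: The cap is held still by the fingers (more than 1 N), mouth down within 20 degrees, its mouth at least 60 mm higher than the pipe end, touching nothing of the header (z of cap in the frame of pipe_end above 0.06 m and contact force between the fingers and cap above 1 N and contact force between cap and header below 0.3 N and angle between cap's own z axis and vertical below 0.35 rad and linear speed of cap below 0.03 m/s); the arm keeps its last pose, push and grip.
It fails at once if a loose thing on the bench is shifted by more than 30 mm (distance of any of elbow, locknut, wrench, compound_tin from where it was at the start of the episode above 0.03 m).
It also fails if it takes over 54 s, if anything falls off the work surface, if the arm or the gripper's body presses on something with over 40 N, if the wrist force passes 120 N, or if a joint passes its speed limit or range.

## Working session

There is one attempt and no reset: what is moved stays moved. The work goes in short steps, Python scripts to look and compute and a tool call to move; the robot and the scene stay as the last step left them, time stands still between calls to the robot, and variables do not carry over. Pictures are saved under pics/ and viewed, and the job is handed in when it is done.

Besides the shell and the picture viewer there is one more tool, called after "Request:" by a JSON object that holds its "api" and its "payload". apply_moves: Moves the arm, as the interface text tells. Its arguments: {"type":"object","properties":{"commands":{"type":"array"},"newtons":{"type":"number"}},"required":["commands"]}

```bash
mkdir -p pics; ls; cat > h.py <<'E'
import numpy as np, cv2
from bench import *
from scipy.spatial.transform import Rotation as R
def w(im,u,v,d=None):
    d=im["depth"][int(round(v)),int(round(u))] if d is None else d
    c=np.linalg.inv(im["mtx"])@[u,v,1]*d
    return (np.linalg.inv(im["view"])@np.r_[c,1])[:3]
E
python3 - <<'E'
from h import *
s=get_state(); print({k:np.round(v,3) for k,v in s.items()})
for c in ("scene","top"):
    im=get_image(c); cv2.imwrite(f"pics/{c}0.png",im["img"])
    print(c, np.round(np.linalg.inv(im["view"])[:3,3],3))
    for n in ("cap","header","elbow","locknut","wrench","compound_tin"):
        for r in search_frame(n,c)[:2]: print(n,r["score"],np.round(r["pixel"]),np.round(w(im,*r["pixel"]),3))
    for n in ("cap_corner","pipe_end","cap"):
        for r in spot_point(n,c)[:2]: print("pt",n,r["score"],np.round(r["pixel"]),np.round(w(im,*r["pixel"]),3))
E
```

```text
pics
{'clock': np.float64(0.0), 'q': array([-1.161,  0.322, -0.07 ,  1.452,  0.023,  1.371, -0.057]), 'joint_velocities': array([-0.001,  0.001, -0.002, -0.002, -0.001,  0.   , -0.002]), 'joint_torque': array([-0.0000e+00, -4.9356e+01, -3.8300e-01, -3.1435e+01,  1.3000e-02,
        1.1000e-02, -0.0000e+00]), 'position': array([0.25 , 0.599, 0.202]), 'ee_rot': array([-6.18e-01, -3.08e+00,  3.00e-03]), 'wrist_force': array([-0.057,  0.006,  0.187]), 'wrist_torque': array([-0.005,  0.002,  0.044]), 'grip_width': np.float64(0.085)}
scene [ 1.119 -0.787  1.306]
cap 0.71 [276. 162.] [0.521 0.077 0.169]
header 0.66 [260. 206.] [ 0.538 -0.03   0.065]
elbow 0.49 [299. 118.] [0.398 0.403 0.046]
wrench 0.89 [358. 220.] [0.804 0.147 0.009]
compound_tin 0.94 [194. 328.] [ 0.641 -0.466  0.073]
pt cap_corner 0.59 [282. 167.] [ 1.119 -0.787  1.306]
pt pipe_end 0.95 [279. 163.] [0.535 0.077 0.171]
pt cap 0.54 [276. 168.] [0.531 0.064 0.154]
top [ 0.238 -0.012  1.795]
cap 0.66 [232. 201.] [0.51  0.089 0.171]
header 0.57 [259. 205.] [ 0.51  -0.001  0.079]
elbow 0.78 [143. 240.] [0.387 0.42  0.044]
locknut 0.39 [355. 251.] [ 0.347 -0.358  0.006]
wrench 0.72 [215. 148.] [0.745 0.165 0.013]
compound_tin 0.69 [382. 174.] [ 0.623 -0.453  0.078]
pt cap_corner 0.76 [234. 189.] [0.586 0.095 0.   ]
pt pipe_end 0.67 [230. 200.] [0.512 0.098 0.165]
pt cap 0.76 [232. 199.] [0.518 0.088 0.167]
```

```bash
python3 - <<'E'
from h import *
a=cv2.imread("pics/scene0.png"); b=cv2.imread("pics/top0.png")
cv2.imwrite("pics/s0c.png",cv2.resize(a[110:300,180:400],None,fx=3.4,fy=3.1,interpolation=cv2.INTER_CUBIC))
cv2.imwrite("pics/t0c.png",cv2.resize(b[130:280,120:320],None,fx=4,fy=4,interpolation=cv2.INTER_CUBIC))
im=get_image("top")
H,W=im["depth"].shape
uu,vv=np.meshgrid(np.arange(W),np.arange(H))
P=np.stack([(uu-im["mtx"][0,2])/im["mtx"][0,0],(vv-im["mtx"][1,2])/im["mtx"][1,1],np.ones_like(uu)],-1)*im["depth"][...,None]
T=np.linalg.inv(im["view"]);P=P@T[:3,:3].T+T[:3,3]
m=(np.abs(P[...,2]-.17)<.012)&(abs(P[...,0]-.52)<.06)&(abs(P[...,1]-.085)<.06)
Q=P[m];print(m.sum(),Q.mean(0),Q.min(0),Q.max(0))
im=get_image("scene")
P=np.stack([(uu-im["mtx"][0,2])/im["mtx"][0,0],(vv-im["mtx"][1,2])/im["mtx"][1,1],np.ones_like(uu)],-1)*im["depth"][...,None]
T=np.linalg.inv(im["view"]);P=P@T[:3,:3].T+T[:3,3]
m=(np.abs(P[...,2]-.17)<.005)&(abs(P[...,0]-.52)<.06)&(abs(P[...,1]-.085)<.06)
Q=P[m];print(m.sum(),Q.mean(0),Q.min(0),Q.max(0))
E
```

```text
217 [0.51423926 0.08869899 0.1696627 ] [0.48543151 0.0616859  0.16013176] [0.54457746 0.11431702 0.17943444]
176 [0.51683429 0.08842614 0.16908682] [0.48624726 0.06010357 0.16502689] [0.54667815 0.11512577 0.17440407]
```

View pics/s0c.png

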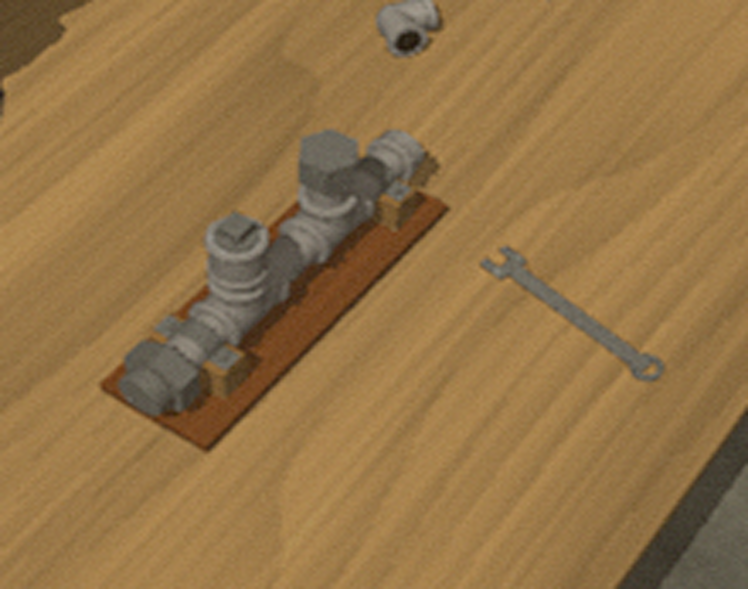

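View pics/t0c.png

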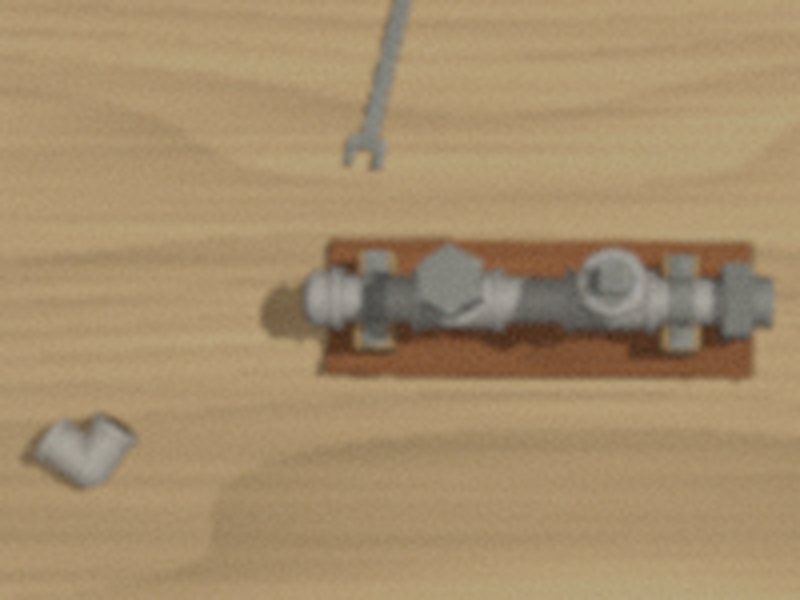

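View pics/scene0.png

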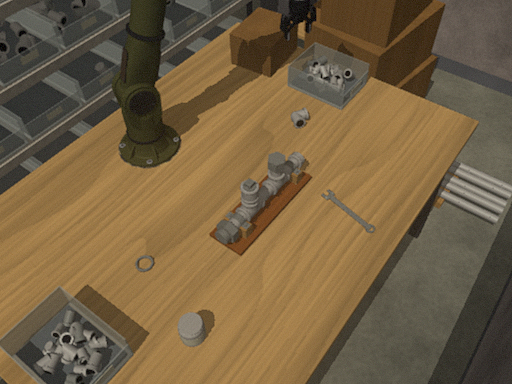

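```bash
cat >> h.py <<'E'
def plan(tgt,yaw_y,n,tilt0=True):
    """rows to reach TCP tgt, tool down, tool y at azimuth yaw_y (deg), n equal rows"""
    s=get_state(); p=np.array(s["position"]); Rm=R.from_rotvec(s["ee_rot"])
    yd=np.deg2rad(yaw_y); y=np.array([np.cos(yd),np.sin(yd),0]); z=np.array([0,0,-1.]); x=np.cross(y,z)
    Rt=R.from_matrix(np.c_[x,y,z]); d=(Rm.inv()*Rt).as_rotvec()
    y0=Rm.as_matrix()[:,1]
    print("now",np.round(p,4),"y az",np.round(np.rad2deg(np.arctan2(y0[1],y0[0])),2),"tilt",np.round(np.rad2deg(np.arccos(-Rm.as_matrix()[2,2])),2))
    for i in range(n):
        print((np.round(np.r_[Rm.inv().apply((np.array(tgt)-p)/n)/.05, np.rad2deg(d)/n/8],2)+0).tolist())
        Rm=Rm*R.from_rotvec(d/n)
E
python3 - <<'E'
from h import *
plan([.516,.089,.32],10,14)
E
```

```text
now [0.2506 0.5998 0.2036] y az 67.32 tilt 0.01
[-0.63, -0.53, -0.17, 0.0, 0.0, 0.51]
[-0.67, -0.48, -0.17, 0.0, 0.0, 0.51]
[-0.7, -0.43, -0.17, 0.0, 0.0, 0.51]
[-0.73, -0.38, -0.17, 0.0, 0.0, 0.51]
[-0.75, -0.33, -0.17, 0.0, 0.0, 0.51]
[-0.78, -0.27, -0.17, 0.0, 0.0, 0.51]
[-0.79, -0.22, -0.17, 0.0, 0.0, 0.51]
[-0.81, -0.16, -0.17, 0.0, 0.0, 0.51]
[-0.82, -0.1, -0.17, 0.0, 0.0, 0.51]
[-0.82, -0.04, -0.17, 0.0, 0.0, 0.51]
[-0.82, 0.02, -0.17, 0.0, 0.0, 0.51]
[-0.82, 0.07, -0.17, 0.0, 0.0, 0.51]
[-0.81, 0.13, -0.17, 0.0, 0.0, 0.51]
[-0.8, 0.19, -0.17, 0.0, 0.0, 0.51]
```

Request:
{"api": "apply_moves", "payload": {"commands": [[-0.63, -0.53, -0.4, 0, 0, 0.5, -1], [-0.67, -0.48, -0.4, 0, 0, 0.5, -1], [-0.7, -0.43, -0.4, 0, 0, 0.5, -1], [-0.73, -0.38, -0.4, 0, 0, 0.5, -1], [-0.75, -0.33, -0.4, 0, 0, 0.5, -1]]}}

```text
clock: 1.6
position: [0.3466, 0.416, 0.3046]
ee_rot: [1.147, 2.924, 0.001]
wrist_force: [0.1, -0.0, 0.3]
grip_width: 0.0853
```

Request:
{"api": "apply_moves", "payload": {"commands": [[-0.78, -0.27, -0.1, 0, 0, 0.5, -1], [-0.79, -0.22, -0.1, 0, 0, 0.5, -1], [-0.81, -0.16, -0.1, 0, 0, 0.5, -1], [-0.82, -0.1, 0, 0, 0, 0.5, -1], [-0.82, -0.04, 0, 0, 0, 0.5, -1]]}}

```text
clock: 2.1
position: [0.4439, 0.2346, 0.3191]
ee_rot: [1.638, 2.681, 0.002]
wrist_force: [0.1, 0.9, -0.8]
grip_width: 0.0855
```

Request:
{"api": "apply_moves", "payload": {"commands": [[-0.82, 0.02, 0, 0, 0, 0.5, -1], [-0.82, 0.07, 0, 0, 0, 0.5, -1], [0, 0, 0, 0, 0, 0, -1], [0, 0, 0, 0, 0, 0, -1]]}}

```text
clock: 2.5
position: [0.4827, 0.163, 0.3187]
ee_rot: [-1.82, -2.56, -0.001]
wrist_force: [0.1, 0.1, -0.4]
grip_width: 0.0855
```

```bash
python3 - <<'E'
from h import *
print(np.round(get_state()["q"],2))
im=get_image("wrist"); cv2.imwrite("pics/w1.png",im["img"])
np.savez("w1.npz",**im)
for n in ("cap_corner","pipe_end","cap"):
    for r in spot_point(n,"wrist")[:3]: print("pt",n,r["score"],np.round(r["pixel"]),np.round(w(im,*r["pixel"]),3))
plan([.516,.089,.32],10,2)
E
```

```text
[-0.72 -0.02  0.34  1.61  0.01  1.55 -0.05]
pt cap 0.74 [262. 224.] [0.509 0.106 0.172]
now [0.4818 0.1655 0.3185] y az 19.49 tilt 0.02
[-0.83, 0.07, -0.02, 0.0, 0.0, 0.59]
[-0.83, 0.14, -0.02, 0.0, 0.0, 0.59]
```

View pics/w1.png

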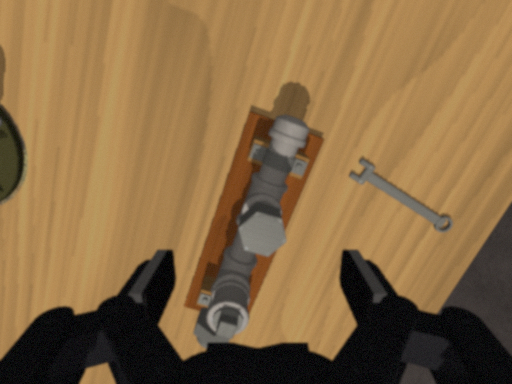

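The wrist picture shows the cap at about (262,228), coupling with plug at (228,310), wrench far right. Fit the hexagon from depth.

```bash
cat >> h.py <<'E'
def hexfit(im,c0=(.516,.089),zt=.17,tol=.006,r=.05):
    H,W=im["depth"].shape
    uu,vv=np.meshgrid(np.arange(W),np.arange(H)); K=im["mtx"]
    P=np.stack([(uu-K[0,2])/K[0,0],(vv-K[1,2])/K[1,1],np.ones_like(uu)],-1)*im["depth"][...,None]
    T=np.linalg.inv(im["view"]);P=P@T[:3,:3].T+T[:3,3]
    m=(np.abs(P[...,2]-zt)<tol)&(np.hypot(P[...,0]-c0[0],P[...,1]-c0[1])<r)
    Q=P[m]; best=None
    hull=cv2.convexHull(Q[:,:2].astype(np.float32)).reshape(-1,2)
    c=Q[:,:2].mean(0)
    # angle: minimise max support mismatch over the 6 flat directions; centre from opposite supports
    for a in np.arange(0,60,.5):
        n=np.deg2rad(a+30+60*np.arange(6)); D=np.c_[np.cos(n),np.sin(n)]
        h=np.percentile(Q[:,:2]@D.T,98.5,axis=0)
        wd=h[:3]+h[3:]
        e=wd.mean()
        if best is None or e<best[0]:
            cc=np.linalg.lstsq(D[:3],(h[:3]-h[3:])/2,rcond=None)[0]; best=(e,a,cc,wd)
    print("n",len(Q),"z",np.round(np.median(Q[:,2]),4),"mean",np.round(c,4),"corner az",best[1],"centre",np.round(best[2],4),"width",np.round(best[3],4))
E
python3 - <<'E'
from h import *
im=np.load("w1.npz"); hexfit(im)
im=get_image("scene"); hexfit(im)
im=get_image("top"); hexfit(im)
a=np.load("w1.npz")["img"]; cv2.imwrite("pics/w1c.png",cv2.resize(a[180:280,205:325],None,fx=6,fy=6,interpolation=cv2.INTER_CUBIC))
E
```

```text
n 1593 z 0.1708 mean [0.5143 0.0935] corner az 3.5 centre [0.5148 0.0924] width [0.0516 0.0526 0.0524]
n 192 z 0.1684 mean [0.5174 0.0888] corner az 57.5 centre [0.5168 0.0897] width [0.0534 0.0517 0.0512]
n 182 z 0.17 mean [0.515  0.0883] corner az 45.5 centre [0.5153 0.0878] width [0.0525 0.0496 0.0516]
```

View pics/w1c.png

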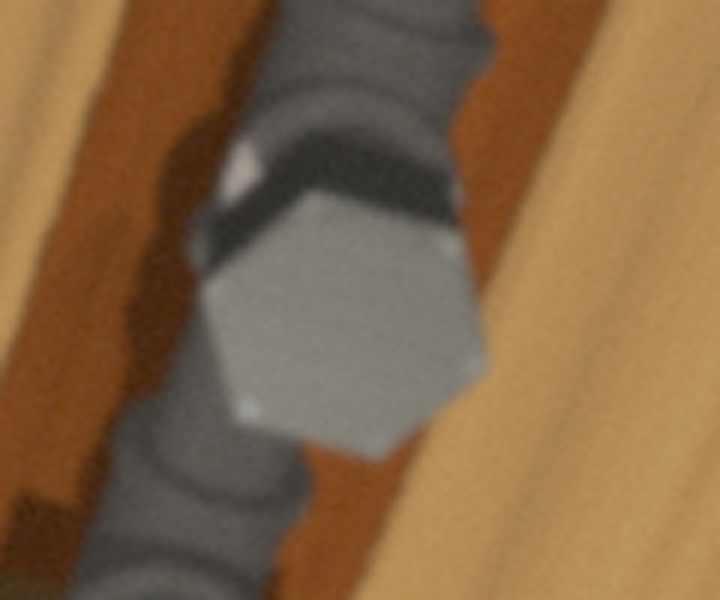

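```bash
python3 - <<'E'
from h import *
print(get_state()["clock"])
plan([.5155,.0900,.25],33,3)
E
```

```text
2.8
now [0.482  0.1651 0.3185] y az 19.46 tilt 0.01
[-0.55, 0.04, 0.46, 0.0, 0.0, -0.56]
[-0.55, 0.0, 0.46, 0.0, 0.0, -0.56]
[-0.55, -0.04, 0.46, 0.0, 0.0, -0.56]
```

Request:
{"api": "apply_moves", "payload": {"commands": [[-0.55, 0.04, 0.46, 0, 0, -0.56, -1], [-0.55, 0, 0.46, 0, 0, -0.56, -1], [-0.55, -0.04, 0.46, 0, 0, -0.56, -1], [0, 0, 0, 0, 0, 0, -1], [0, 0, 0, 0, 0, 0, -1]]}}

```text
clock: 3.3
position: [0.5154, 0.0887, 0.2492]
ee_rot: [-1.506, -2.756, 0.001]
wrist_force: [-0.4, 0.2, -0.4]
grip_width: 0.0853
```

```bash
python3 - <<'E'
from h import *
print(np.round(get_state()["q"],2))
im=get_image("wrist"); cv2.imwrite("pics/w2.png",im["img"])
hexfit(im)
plan([.5155,.0900,.132],33,3)
E
```

```text
[-0.63  0.02  0.42  1.71 -0.01  1.41  0.36]
n 2991 z 0.1709 mean [0.5143 0.0929] corner az 57.0 centre [0.5147 0.0922] width [0.0522 0.052  0.0514]
now [0.5157 0.0897 0.25  ] y az 32.81 tilt 0.05
[0.0, 0.0, 0.79, 0.0, 0.0, -0.01]
[0.0, 0.0, 0.79, 0.0, 0.0, -0.01]
[0.0, 0.0, 0.79, 0.0, 0.0, -0.01]
```

View pics/w2.png

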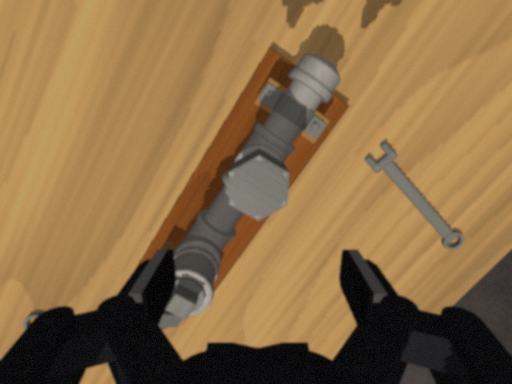

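Request:
{"api": "apply_moves", "payload": {"commands": [[0, 0.01, 0.79, 0, 0, 0, -1], [0, 0.01, 0.79, 0, 0, 0, -1], [0, 0, 0.78, 0, 0, 0, -1], [0, 0, 0, 0, 0, 0, -1]], "newtons": 30}}

```text
clock: 3.75
position: [0.5128, 0.09, 0.1275]
ee_rot: [-1.498, -2.754, 0.009]
wrist_force: [-0.5, 0.0, -0.1]
grip_width: 0.0854
```

Request:
{"api": "apply_moves", "payload": {"commands": [[0, 0, 0, 0, 0, 0, 0], [0, 0, 0, 0, 0, 0, 0.3], [0, 0, 0, 0, 0, 0, 1], [0, 0, 0, 0, 0, 0, 1], [0, 0, 0, 0, 0, 0, 1]]}}

```text
clock: 4.25
position: [0.5176, 0.0891, 0.1346]
ee_rot: [1.504, 2.756, 0.004]
wrist_force: [-2.6, -1.4, 5.7]
grip_width: 0.0526
```

```bash
python3 - <<'E'
from h import *
s=get_state(); print({k:np.round(s[k],3) for k in ("clock","q","wrist_force","wrist_torque","grip_width")})
plan([.5155,.0900,.132],33,1)
E
```

```text
{'clock': np.float64(4.25), 'q': array([-0.623,  0.099,  0.428,  1.867, -0.045,  1.182,  0.393]), 'wrist_force': array([-2.62 , -1.398,  5.684]), 'wrist_torque': array([-0.284,  0.815,  0.035]), 'grip_width': np.float64(0.053)}
now [0.5176 0.0891 0.1346] y az 32.76 tilt 0.17
[0.04, -0.03, 0.05, 0.02, 0.0, -0.03]
```

Request:
{"api": "apply_moves", "payload": {"commands": [[0, 0, 0, 0, 0, -0.5, 1], [0, 0, 0, 0, 0, -0.5, 1], [0, 0, 0, 0, 0, 0, 1]], "newtons": 40}}

```text
clock: 4.55
position: [0.5174, 0.0898, 0.1347]
ee_rot: [1.306, 2.856, 0.005]
wrist_force: [-3.1, 0.5, 5.8]
grip_width: 0.0522
```

```bash
python3 - <<'E'
from h import *
s=get_state(); print({k:np.round(s[k],3) for k in ("clock","wrist_force","wrist_torque","grip_width")})
plan([.5155,.0900,.132],33,1)
E
```

```text
{'clock': np.float64(4.55), 'wrist_force': array([-3.072,  0.49 ,  5.813]), 'wrist_torque': array([-0.093,  0.88 , -0.028]), 'grip_width': np.float64(0.052)}
now [0.5174 0.0898 0.1347] y az 40.86 tilt 0.18
[0.03, -0.03, 0.05, 0.02, 0.0, 0.98]
```

Request:
{"api": "apply_moves", "payload": {"commands": [[0, 0, 0, 0, 0, -0.5, 1], [0, 0, 0, 0, 0, -0.5, 1], [0, 0, 0, 0, 0, -0.5, 1], [0, 0, 0, 0, 0, 0, 1]]}}

```text
clock: 4.95
position: [0.5174, 0.0902, 0.1347]
ee_rot: [0.999, 2.977, 0.005]
wrist_force: [-3.9, 1.2, 5.3]
grip_width: 0.0525
```

```bash
python3 - <<'E'
from h import *
s=get_state(); print({k:np.round(s[k],3) for k in ("clock","wrist_force","wrist_torque","grip_width")})
plan([.5155,.0900,.132],33,1)
E
```

```text
{'clock': np.float64(4.95), 'wrist_force': array([-3.863,  1.197,  5.328]), 'wrist_torque': array([ 0.094,  0.885, -0.044]), 'grip_width': np.float64(0.052)}
now [0.5174 0.0902 0.1347] y az 52.88 tilt 0.21
[0.03, -0.03, 0.05, 0.03, 0.0, 2.49]
```

Request:
{"api": "apply_moves", "payload": {"commands": [[0, 0, 0, 0, 0, -0.8, 1], [0, 0, 0, 0, 0, -0.8, 1], [0, 0, 0, 0, 0, -0.8, 1], [0, 0, 0, 0, 0, -0.8, 1], [0, 0, 0, 0, 0, 0, 1]]}}

```text
clock: 5.45
position: [0.5175, 0.0904, 0.1347]
ee_rot: [0.313, 3.124, 0.005]
wrist_force: [-3.1, 1.7, 4.8]
grip_width: 0.0521
```

```bash
python3 - <<'E'
from h import *
s=get_state(); print({k:np.round(s[k],3) for k in ("clock","q","wrist_force","wrist_torque","grip_width")})
plan([.5155,.0900,.132],33,1)
im=get_image("top"); hexfit(im,tol=.003); im=get_image("wrist"); cv2.imwrite("pics/w3.png",im["img"])
E
```

```text
{'clock': np.float64(5.45), 'q': array([-0.582,  0.099,  0.383,  1.865, -0.042,  1.182,  1.186]), 'wrist_force': array([-3.123,  1.68 ,  4.818]), 'wrist_torque': array([0.236, 0.78 , 0.015]), 'grip_width': np.float64(0.052)}
now [0.5175 0.0904 0.1347] y az 78.54 tilt 0.22
[0.04, -0.02, 0.05, 0.03, 0.0, 5.69]Traceback (most recent call last):
  File "<stdin>", line 4, in <module>
  File "h.py", line 25, in hexfit
    hull=cv2.convexHull(Q[:,:2].astype(np.float32)).reshape(-1,2)
         ^^^^^^^^^^^^^^^^^^^^^^^^^^^^^^^^^^^^^^^^^^^^^^^^^^
AttributeError: 'NoneType' object has no attribute 'reshape'
```

Request:
{"api": "apply_moves", "payload": {"commands": [[0, 0, 0, 0, 0, -0.8, 1], [0, 0, 0, 0, 0, -0.8, 1], [0, 0, 0, 0, 0, -0.8, 1], [0, 0, 0, 0, 0, -0.8, 1], [0, 0, 0, 0, 0, -0.8, 1]]}}

```text
clock: 6.0
position: [0.5181, 0.0913, 0.1347]
ee_rot: [-0.563, 3.086, 0.005]
wrist_force: [-1.6, 3.8, 4.0]
grip_width: 0.0522
```

Request:
{"api": "apply_moves", "payload": {"commands": [[0, 0, 0, 0, 0, -0.8, 1], [0, 0, 0, 0, 0, -0.8, 1], [0, 0, 0, 0, 0, -0.8, 1], [0, 0, 0, 0, 0, -0.8, 1], [0, 0, 0, 0, 0, 0, 1]]}}

```text
clock: 6.5
position: [0.5178, 0.0928, 0.1348]
ee_rot: [-1.231, 2.884, 0.006]
wrist_force: [-2.3, 5.0, 3.8]
grip_width: 0.0523
```

```bash
python3 - <<'E'
from h import *
s=get_state(); print({k:np.round(s[k],3) for k in ("clock","q","wrist_force","wrist_torque","grip_width")})
plan([.5155,.0900,.132],156,4)
im=get_image("wrist"); cv2.imwrite("pics/w3.png",im["img"])
E
```

```text
{'clock': np.float64(6.5), 'q': array([-0.533,  0.098,  0.328,  1.863, -0.039,  1.181,  2.186]), 'wrist_force': array([-2.28 ,  5.029,  3.808]), 'wrist_torque': array([1.185, 0.597, 0.143]), 'grip_width': np.float64(0.052)}
now [0.5178 0.0928 0.1348] y az 136.23 tilt 0.39
[0.02, 0.0, 0.01, 0.0, 0.01, -0.62]
[0.02, 0.0, 0.01, 0.0, 0.01, -0.62]
[0.02, 0.0, 0.01, 0.0, 0.01, -0.62]
[0.02, 0.0, 0.01, 0.0, 0.01, -0.62]
```

View pics/w3.png

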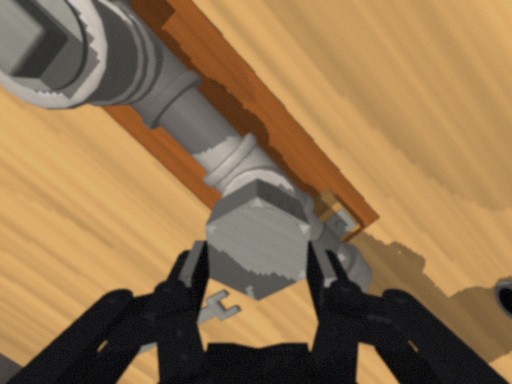

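Request:
{"api": "apply_moves", "payload": {"commands": [[0, 0, 0, 0, 0, -0.7, 1], [0, 0, 0, 0, 0, -0.7, 1], [0, 0, 0, 0, 0, -0.7, 1], [0, 0, 0, 0, 0, -0.65, 1], [0, 0, 0, 0, 0, 0, 1]], "newtons": 50}}

```text
clock: 7.05
position: [0.517, 0.0938, 0.1348]
ee_rot: [-1.759, 2.596, 0.007]
wrist_force: [-4.6, 7.6, 5.4]
grip_width: 0.052
```

```bash
python3 - <<'E'
from h import *
s=get_state(); print({k:np.round(s[k],3) for k in ("clock","q","wrist_force","wrist_torque","grip_width")})
plan([.5155,.0900,.132],156,1)
E
```

```text
{'clock': np.float64(7.05), 'q': array([-0.514,  0.098,  0.307,  1.863, -0.039,  1.182,  2.568]), 'wrist_force': array([-4.604,  7.556,  5.366]), 'wrist_torque': array([1.48 , 1.053, 0.082]), 'grip_width': np.float64(0.052)}
now [0.517  0.0938 0.1348] y az 158.25 tilt 0.42
[0.08, 0.0, 0.06, 0.0, 0.05, 0.28]
```

Request:
{"api": "apply_moves", "payload": {"commands": [[-0.04, 0.04, 0, 0, 0, 0, 1], [0, 0, -0.1, 0, 0, 0, 1], [0, 0, -0.1, 0, 0, 0, 1], [0, 0, 0, 0, 0, 0, 1]]}}

```text
clock: 7.45
position: [0.5156, 0.0923, 0.1423]
ee_rot: [-1.756, 2.604, 0.001]
wrist_force: [-1.9, 4.7, -0.9]
grip_width: 0.052
```

Request:
{"api": "apply_moves", "payload": {"commands": [[0, 0, -0.3, 0, 0, 0, 1], [0, 0, -0.3, 0, 0, 0, 1], [0, 0, -0.3, 0, 0, 0, 1], [0, 0, -0.3, 0, 0, 0, 1], [0, 0, 0, 0, 0, 0, 1]]}}

```text
clock: 7.95
position: [0.5172, 0.0905, 0.2039]
ee_rot: [-1.752, 2.603, -0.003]
wrist_force: [1.0, -0.4, -2.3]
grip_width: 0.0515
```

Request:
{"api": "apply_moves", "payload": {"commands": [[0, 0, -0.4, 0, 0, 0, 1], [0, 0, -0.4, 0, 0, 0, 1], [0, 0, -0.4, 0, 0, 0, 1], [0, 0, 0, 0, 0, 0, 1], [0, 0, 0, 0, 0, 0, 1]]}}

```text
clock: 8.45
position: [0.5153, 0.091, 0.2606]
ee_rot: [1.755, -2.605, 0.0]
wrist_force: [-1.0, -0.2, -2.8]
grip_width: 0.0518
```

```bash
python3 - <<'E'
from h import *
s=get_state(); print({k:np.round(s[k],3) for k in ("clock","wrist_force","wrist_torque","grip_width","position")})
im=get_image("scene"); cv2.imwrite("pics/s4.png",im["img"][80:280,180:400].repeat(3,0).repeat(3,1)); im2=get_image("wrist"); cv2.imwrite("pics/w4.png",im2["img"])
for c,i in(("scene",im),("wrist",im2)):
  for r in search_frame("cap",c)[:2]: print(r["score"],r["pixel"],w(i,*r["pixel"]))
E
```

```text
{'clock': np.float64(8.45), 'wrist_force': array([-0.984, -0.234, -2.801]), 'wrist_torque': array([-0.013,  0.044, -0.031]), 'grip_width': np.float64(0.052), 'position': array([0.515, 0.091, 0.261])}
0.81 [271.3, 136.1] [0.51674306 0.05873197 0.2924911 ]
0.72 [263.1, 203.1] [ 0.54124267 -0.01850099  0.06971474]
0.69 [257.1, 240.9] [0.51137271 0.08059066 0.29691314]
```

View pics/s4.png

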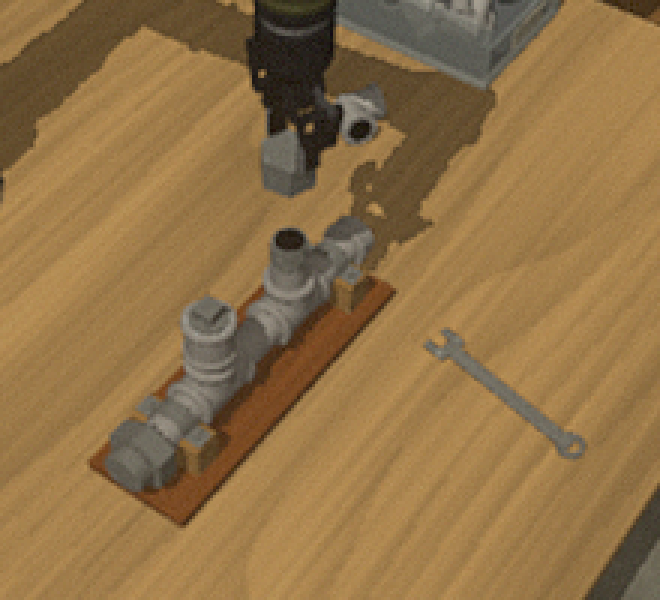

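View pics/w4.png

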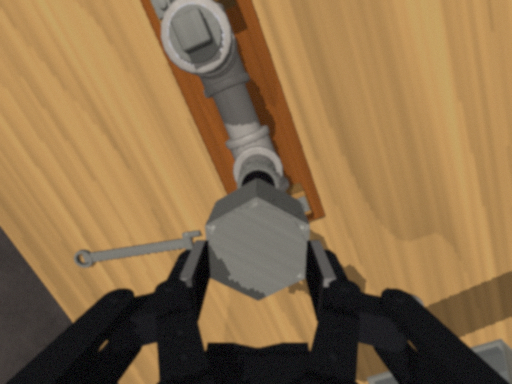

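The open pipe end shows at about (290,240) in the scene crop. The cap is held level above it at (288,165), and the loose things lie undisturbed. I'm handing in.

```bash
python3 - <<'E'
from h import *
print(sign_off())
E
```

```text
the job is handed in; nothing more can be done
None
```

The cap is off and held in the gripper, mouth down, about 10 cm above the pipe end. I handed the job in at about 8.6 s.

- **Thread direction:** I gripped the cap on two flats and turned it anticlockwise. It passed 20° (beyond the 15° dead limit) with only about 0.04 N m of twist, so I took it as right-handed. I did not feel for the dead stop clockwise, because the anticlockwise turn had already settled it.
- **Unscrewing and lift:** I turned the tool about 125° in the one grip. The opening stayed at 52 mm, so the flats did not slip, and twist stayed under 0.15 N m. The cap then lifted straight off without resistance. Side force reached about 8 N towards the end of the turn and fell away once the cap was lifted.
- **Last checks:**
  - Depth puts the cap top at about 0.297 m, so its mouth is about 0.26 m up, roughly 99 mm above the pipe end.
  - The wrist carries about 2.8 N, close to the cap's weight.
  - The pictures show the open nipple below and the cap level in the fingers. The wrench and elbow lie where they were. The locknut and tin were outside the final crops, but the arm never went near them.
- **Disagreements:**
  - The first cap-centre estimates from the cameras differed by up to 4 mm, and the hexagon angle by several degrees. I used values between them, and the closing fingers squared up on the flats.
  - The top-camera check partway through the turn failed because the gripper hid the cap.
  - In the last scene picture the detector also reported the header as "cap" with a score of 0.72. I ignored it.

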